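Load the orbital shaker with the closed vessels

ROBOT

A 7-joint arm with a two-finger parallel gripper is mounted at the origin on a cart in front of the work surface, level with it; the furniture and walls round the work are solid. World frame = base frame: x ahead of the robot, y to its left, z up, the work surface at z = 0. Lengths are in m, angles in rad, forces in N, time in s.
With the tool pointing down it reaches from about 0.4 to 0.85 m from the base axis. Payload 4.5 kg.
Tool frame: the origin (TCP) lies on the mounting face of the last link; the fingertips stand 166 mm ahead of it and the grasp point (between the pads) lies 147 mm ahead of it (tip_reach is the z of the fingertips in the tool frame, in m); z points along the fingers, y is the line along which they close (so a half turn about z gives the same grasp; the last joint's range is limited). The gripper opens to 88 mm and grips with 3 to 60 N. Pads are 18 mm wide; open, the fingers measure 123 mm over their backs; the gripper's body (75 mm by 187 mm) begins 45 mm behind the grasp point.
Start: joints at [1.357, 0.689, -0.195, 1.565, 0.157, 0.902, -0.215], TCP at [0.153, -0.606, 0.405] pointing down, gripper open.
Joint ranges: [-3.01, 3.01], [-0.46, 2.08], [-1.47, 1.51], [0.13, 2.56], [-1, 4.14], [0.04, 2.09], [-2.66, 2.66]. Speed limits (rad/s): [2.57, 2.57, 3.14, 3.14, 3.14, 3.14, 3.14].

INTERFACE

Orientations are given as a unit quaternion [w, x, y, z].
In Python, from station import * gives the robot as it stands.
- The arm moves only by the tool step_arm, never from a script. Its arguments are lists of equal length, an entry for each row: "dr": the turn, a rotation vector about the tool's x, y, z in degrees, a list of three; "offset": the shift along the tool's x, y, z in mm, a list of three; "grip": the gripper command: -1 is shut, 1 is fully open, values between are in proportion. In form: {"dr": [[rx, ry, rz], ...], "offset": [[dx, dy, dz], ...], "grip": [grip, ...]}. A call has 1 to 10 rows; each row is the pose to reach, as a shift and turn from the pose commanded when the call began, along the tool's axes at that moment; what a row does not reach only later rows make up. A row lasts 1/8 s, in which the tool goes at most 62.5 mm and 10.7 degrees, less where a joint would pass 70% of its speed; a pose out of reach is approached as far as the arm can. A call with a gripper value outside its range is refused whole. The fingers move at their own pace and stop on an object; "squeeze" is the grip in N (left out, the last holds). Time passes only in rows, so rows that repeat a pose let the fingers close. It gives the time, the measured TCP pose, the force, the opening and the grip force at its end, in the units of the state.
- observe(): the state, without advancing time (a new reading comes with each control period).
- snapshot(name): name is "scene" or "side" or "wrist"; returns a dict with "image" (420x560x3 uint8, blue, green, red), "z_map" (420x560 float32, m along the optical axis (not along the pixel's ray), 0 where there is no reading), "fx", "fy", "cx", "cy" (pixels), "camera_from_world" (4x4, takes a point from world to camera coordinates). Camera axes: x right, y down, z forward; pixel columns grow to the right and rows downward; lengths in m; the calibration is good to about 2 mm. The wrist camera is an equidistant fisheye: a pixel r from the principal point sees the ray r / f radians off the axis. A picture is of the moment at which its call begins.
- finish_job(): hands the job in; it is judged then, once.
The state is a dict: "time_s": time; "joint_pos": joint angles; "joint_vel": joint speeds; "joint_efforts": joint torques, N m; "eef_pos": TCP position; "ee_rot": TCP orientation; "contact_force": force on the tool from outside, world axes, zero at the start; "torque": the same for the moment, N m; "grip_width": finger opening in m; "grasp_force": force on a finger pad.
Only numpy, scipy, OpenCV 4.12 (cv2) and the standard library are available. Lean on these libraries where they do the work, as an engineer would, in place of code of your own. Each camera call takes 0.05 s, during which the arm holds its last target. There are 200 camera calls.

TASK

Load the shaker: stand the stoppered flask, the capped jar, the capped short vial and the capped slim vial upright and fully down, each in the cup holder on the shaker platform that is made for its width. The slim vial was left in the flask's wide holder, where it would tip over, so move it to its own narrow holder to free that place. Leave the two uncapped vials standing where they are on the bench, as they would spill on the shaker, and let go of everything.

Things in the scene. Friction and masses are not known exactly. Their poses are not given: they have to be found in the camera images.
- flask_closed: conical glass flask closed with a dark rubber stopper, 53 mm across at the foot, 92 mm tall with stopper: body tapers to a 22 mm neck (60 to 75 mm up), glass lip 26 mm across at 78 mm, stopper 24 mm across from 78 to 92 mm. About 60 g. Grip the neck or the stopper. Stands on the bench; origin: centre of its underside, z up.
- jar_closed: wide round glass jar with a white screw cap, 42 mm across, 62 mm tall; the cap is 41 mm across and takes the top 17 mm. About 60 g. Stands on the bench; origin: centre of its underside, z up.
- short_vial_closed: short stout glass vial with a white screw cap, 28 mm across, 61 mm tall; the cap is 25 mm across and takes the top 16 mm. About 30 g. Stands on the bench; origin: centre of its underside, z up.
- slim_vial_closed: slim vial with a white screw cap, body 18 mm across, 77 mm tall; the cap is 20 mm across and takes the top 11 mm. About 20 g. At the start it stands loosely inside the flask's wide holder on the shaker, and sticks well out of it. Origin: centre of its underside, z up.
- short_vial_open: the short vial's open twin: glass, no cap, open mouth, 28 mm across, 22 mm at the mouth, 55 mm tall. Stands on the bench among the others and stays there. Origin: centre of its underside, z up.
- slim_vial_open: the slim vial's open twin: no cap, bare neck, 18 mm across, 74 mm tall. Stands on the bench among the others and stays there. Origin: centre of its underside, z up.
- holder_flask: steel cup for the flask (the widest of the four), fixed on the flat platform of the orbital shaker, open upward: inner diameter 60 mm, flaring to 69 mm over the top 7 mm, wall 2 mm, 32 mm tall, foot flange 85 mm. Origin: centre of its underside, on the platform top 75 mm above the bench; z up; the cup's floor is 4 mm above the origin. The four cups stand on a 110 mm square in any order.
- holder_jar: steel cup for the jar (second widest), fixed on the flat platform of the orbital shaker, open upward: inner diameter 50 mm, flaring to 59 mm over the top 7 mm, wall 2 mm, 32 mm tall, foot flange 75 mm. Origin: centre of its underside, on the platform top 75 mm above the bench; z up; the cup's floor is 4 mm above the origin. The four cups stand on a 110 mm square in any order.
- holder_short: steel cup for the short vial (third widest), fixed on the flat platform of the orbital shaker, open upward: inner diameter 36 mm, flaring to 45 mm over the top 7 mm, wall 2 mm, 32 mm tall, foot flange 61 mm. Origin: centre of its underside, on the platform top 75 mm above the bench; z up; the cup's floor is 4 mm above the origin. The four cups stand on a 110 mm square in any order.
- holder_slim: steel cup for the slim vial (the narrowest and tallest), fixed on the flat platform of the orbital shaker, open upward: inner diameter 26 mm, flaring to 35 mm over the top 7 mm, wall 2 mm, 40 mm tall, foot flange 51 mm. Origin: centre of its underside, on the platform top 75 mm above the bench; z up; the cup's floor is 4 mm above the origin. The four cups stand on a 110 mm square in any order.

How it is judged:
At the end, for the whole second after the job is handed in: Flask, jar, short vial and slim vial each stand in their own holder: within 9 mm of its axis, underside on the cup's floor (less than 8 mm above the holder's underside), upright within 0.12 rad, at rest and released; both open vials still stand upright within 15 mm of where they began (horizontal distance between flask_closed and holder_flask below 0.009 m and z of flask_closed in the frame of holder_flask below 0.008 m and angle between each of flask_closed, jar_closed, short_vial_closed, slim_vial_closed's own z axis and vertical below 0.12 rad and horizontal distance between jar_closed and holder_jar below 0.009 m and z of jar_closed in the frame of holder_jar below 0.008 m and horizontal distance between short_vial_closed and holder_short below 0.009 m and z of short_vial_closed in the frame of holder_short below 0.008 m and horizontal distance between slim_vial_closed and holder_slim below 0.009 m and z of slim_vial_closed in the frame of holder_slim below 0.008 m and linear speed of each of flask_closed, jar_closed, short_vial_closed, slim_vial_closed below 0.02 m/s and distance of each of short_vial_open, slim_vial_open from where it was at the start of the episode below 0.015 m and angle between each of short_vial_open, slim_vial_open's own z axis and vertical below 0.1 rad); the robot touches nothing.
It fails at once if the open short vial moved more than 30 mm or tipped over (distance of short_vial_open from where it was at the start of the episode above 0.03 m or angle between short_vial_open's own z axis and vertical above 0.4 rad).
It fails at once if the open slim vial moved more than 30 mm or tipped over (distance of slim_vial_open from where it was at the start of the episode above 0.03 m or angle between slim_vial_open's own z axis and vertical above 0.4 rad).
It also fails if it takes over 120 s, if anything falls off the work surface, if the arm or the gripper's body presses on something with over 40 N, if the wrist force passes 120 N, or if a joint passes its speed limit or range.

## Working session

There is one attempt and no reset: what is moved stays moved. The work goes in short steps, Python scripts to look and compute and a tool call to move; the robot and the scene stay as the last step left them, time stands still between calls to the robot, and variables do not carry over. Pictures are saved under pics/ and viewed, at most 14 in all, crops included, and the job is handed in when it is done.

Besides the shell and the picture viewer there is one more tool, called after "Emit:" as name(argument=value, ...) on one line, values as JSON. step_arm: Moves the arm, as the interface text tells. Its arguments: {"type":"object","properties":{"dr":{"type":"array"},"offset":{"type":"array"},"grip":{"type":"array"},"squeeze":{"type":"number"}},"required":["dr","offset","grip"]}

```bash
mkdir -p pics; cat > h.py <<'E'
from station import *
import numpy as np, cv2
def cloud(s):
    z=s["z_map"]; v,u=np.mgrid[:z.shape[0],:z.shape[1]]
    p=np.stack([(u-s["cx"])/s["fx"]*z,(v-s["cy"])/s["fy"]*z,z],-1)
    T=np.linalg.inv(s["camera_from_world"]); return p@T[:3,:3].T+T[:3,3]
E
python3 - <<'E'
from h import *
o=observe(); print(o["eef_pos"],o["ee_rot"],o["grip_width"])
ims=[]
for n in ["scene","side"]:
    s=snapshot(n); np.savez(f"{n}.npz",**s); cv2.imwrite(f"pics/{n}0.png",s["image"])
    print(n,s["fx"],s["fy"],s["cx"],s["cy"]); print(np.round(np.linalg.inv(s["camera_from_world"]),3))
E
```

```text
[ 0.15317392 -0.60559199  0.40389924] [-9.09840748e-04  9.92331156e-01  1.23604250e-01 -1.93228378e-04] 0.0880736023102314
scene 419.83243044284615 419.83243044284615 283.4979770895142 206.05483818168915
[[ 0.433 -0.407  0.805 -0.231]
 [-0.902 -0.195  0.386 -0.398]
 [ 0.    -0.892 -0.451  0.526]
 [ 0.     0.     0.     1.   ]]
side 419.7173919584384 419.7173919584384 279.4375814445628 211.30722614834298
[[-1.000e+00  0.000e+00 -1.000e-03  5.300e-01]
 [ 1.000e-03  3.430e-01 -9.390e-01  1.079e+00]
 [ 0.000e+00 -9.390e-01 -3.430e-01  5.000e-01]
 [ 0.000e+00  0.000e+00  0.000e+00  1.000e+00]]
```

View pics/scene0.png

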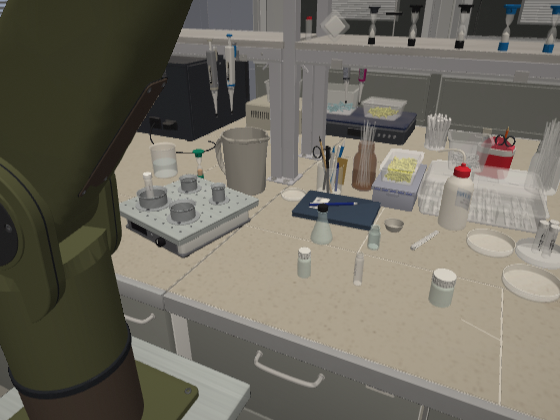

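View pics/side0.png

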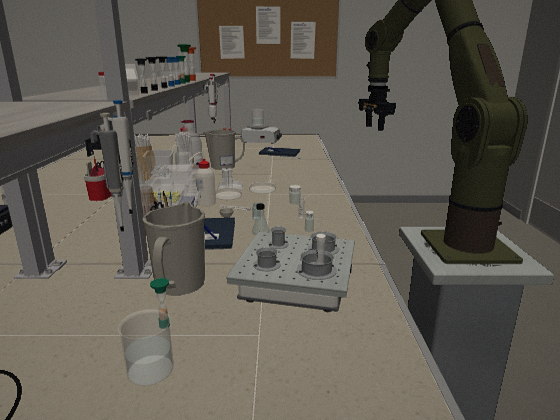

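The scene view shows the holders at about (152,198) (flask cup with the slim vial in it), (189,183), (218,192) and (182,212). The flask is at (321,225), the closed short vial (304,263), the open slim vial (358,270), the jar (442,288) and the open short vial (374,237). The side view shows the same cups at (317,262), (266,258), (278,236) and (325,240).

```bash
python3 - <<'E'
from h import *
S={n:dict(np.load(n+".npz")) for n in ["scene","side"]}
C={n:cloud(S[n]) for n in S}
def box(n,u0,u1,v0,v1,zlo,zhi,lab):
    p=C[n][v0:v1,u0:u1]; zm=S[n]["z_map"][v0:v1,u0:u1]; q=p[(zm>0)&(p[...,2]>zlo)&(p[...,2]<zhi)]
    if len(q): print(n,lab,len(q),"min",q.min(0).round(3),"max",q.max(0).round(3),"med",np.median(q,0).round(3))
    else: print(n,lab,"none")
for a in [("flask",308,336,200,245,.06,.12),("flask stop",308,336,200,245,.08,.12),("shortC",294,314,245,280,.03,.08),("slimO",350,366,250,288,.02,.1),("jar",428,458,268,308,.03,.08),("shortO",365,384,222,252,.02,.08),("slimC",140,160,170,198,.12,.18)]:
    box("scene",*a[1:],a[0])
for a in [("flask",250,270,200,236,.06,.12),("shortC",302,316,208,234,.03,.08),("jar",286,304,182,206,.03,.08),("slimC",312,328,230,256,.12,.18)]:
    box("side",*a[1:],a[0])
# platform and cups: rim points
for n in S:
    p=C[n]; m=(p[...,2]>.1)&(p[...,2]<.125)&(p[...,0]>.2)&(p[...,0]<.9)&(p[...,1]>-.1)&(p[...,1]<.6)
    g=(((p[m][:,:2]-[.2,-.1])/.002).astype(int)); im=np.zeros((350,350),np.uint8); im[g[:,0],g[:,1]]=255
    im=cv2.morphologyEx(im,cv2.MORPH_CLOSE,np.ones((7,7)))
    k,l,st,c=cv2.connectedComponentsWithStats(im)
    for i in range(1,k):
        if st[i,4]>30: x=st[i]; print(n,"rim x",.2+x[1]*.002,.2+(x[1]+x[3])*.002,"y",-.1+x[0]*.002,-.1+(x[0]+x[2])*.002)
    m=(p[...,2]>.07)&(p[...,2]<.08)&(p[...,0]>.2)&(p[...,0]<.9)&(p[...,1]>-.1)&(p[...,1]<.6)
    print("platf",p[m].min(0),p[m].max(0))
    # tall things
    m=(p[...,2]>.2)&(p[...,0]>.2)&(p[...,0]<1.0)&(p[...,1]>-.5)&(p[...,1]<.8)
    g=(((p[m][:,:2]-[.2,-.5])/.05).astype(int)); u,ct=np.unique(g,axis=0,return_counts=True)
    print("tall",[(round(.2+a*.05,2),round(-.5+b*.05,2)) for (a,b),q in zip(u,ct) if q>8])
# enlarged crops
a=cv2.resize(S["scene"]["image"][165:245,115:265],None,fx=5,fy=5,interpolation=cv2.INTER_CUBIC)
cv2.imwrite("pics/c1.png",a)
E
```

```text
scene flask 144 min [ 0.574 -0.118  0.06 ] max [ 0.596 -0.094  0.093] med [ 0.579 -0.108  0.081]
scene flask stop 77 min [ 0.574 -0.118  0.08 ] max [ 0.596 -0.094  0.093] med [ 0.581 -0.107  0.089]
scene shortC 224 min [ 0.423 -0.138  0.03 ] max [ 0.449 -0.111  0.062] med [ 0.43  -0.127  0.05 ]
scene slimO 222 min [ 0.446 -0.242  0.02 ] max [ 0.465 -0.225  0.073] med [ 0.451 -0.235  0.05 ]
scene jar 548 min [ 0.451 -0.412  0.03 ] max [ 0.494 -0.371  0.063] med [ 0.46  -0.392  0.056]
scene shortO 190 min [ 0.591 -0.24   0.021] max [ 0.619 -0.214  0.055] med [ 0.598 -0.228  0.04 ]
scene slimC 134 min [0.433 0.267 0.121] max [0.451 0.285 0.156] med [0.439 0.272 0.14 ]
side flask 134 min [ 0.556 -0.11   0.06 ] max [0.599 0.092 0.092] med [ 0.583 -0.092  0.074]
side shortC 98 min [ 0.426 -0.226  0.03 ] max [ 0.455 -0.105  0.06 ] med [ 0.439 -0.114  0.047]
side jar 158 min [ 0.451 -0.411  0.03 ] max [ 0.494 -0.218  0.071] med [ 0.465 -0.373  0.053]
side slimC 161 min [0.434 0.267 0.12 ] max [0.454 0.291 0.155] med [0.445 0.285 0.14 ]
scene rim x 0.392 0.46 y 0.136 0.204
scene rim x 0.41200
[... 5268 characters left out ...]
.float64(0.9), np.float64(0.1)), (np.float64(0.9), np.float64(0.15)), (np.float64(0.9), np.float64(0.2)), (np.float64(0.9), np.float64(0.25)), (np.float64(0.9), np.float64(0.3)), (np.float64(0.9), np.float64(0.35)), (np.float64(0.9), np.float64(0.4)), (np.float64(0.9), np.float64(0.45)), (np.float64(0.9), np.float64(0.5)), (np.float64(0.95), np.float64(-0.05)), (np.float64(0.95), np.float64(0.0)), (np.float64(0.95), np.float64(0.05)), (np.float64(0.95), np.float64(0.1)), (np.float64(0.95), np.float64(0.15)), (np.float64(0.95), np.float64(0.2)), (np.float64(0.95), np.float64(0.25)), (np.float64(0.95), np.float64(0.3)), (np.float64(0.95), np.float64(0.35)), (np.float64(0.95), np.float64(0.4))]
```

View pics/c1.png

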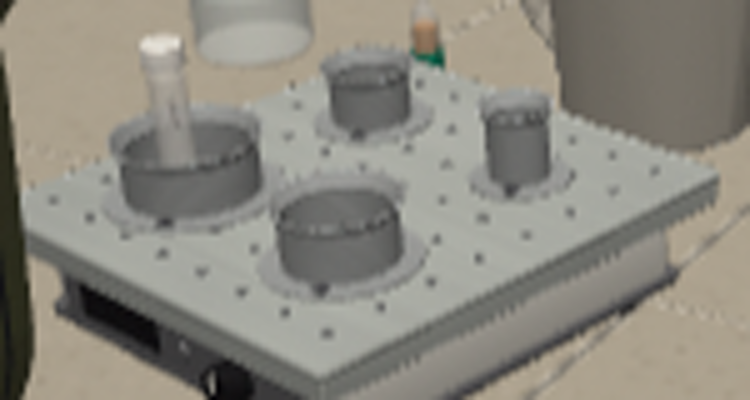

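Emit:
step_arm(dr=[[0,0,-10],[0,0,-20],[0,0,-30],[0,0,-40],[0,0,-50],[0,0,-60],[0,0,-70],[0,0,-75.8],[0,0,-75.8],[0,0,-75.8]], offset=[[46,-41,0],[92,-81,0],[138,-122,0],[184,-162,0],[230,-203,0],[276,-243,0],[322,-284,0],[368,-324,0],[414,-365,0],[460,-405,0]], grip=[1,1,1,1,1,1,1,1,1,1])

```text
time_s: 1.35
eef_pos: [0.5007, -0.0989, 0.4045]
ee_rot: [-0.0, 0.707, 0.707, -0.0]
contact_force: [1.0, -0.4, -0.3]
grip_width: 0.088
grasp_force: 0.0
```

```bash
cat >> h.py <<'E'
from scipy.spatial.transform import Rotation as R
def to(x,y,z):  # grasp point target -> offset in tool axes (mm)
    o=observe(); q=o["ee_rot"]; r=R.from_quat(q,scalar_first=True)
    g=o["eef_pos"]+r.apply([0,0,.147])
    e=R.from_matrix(np.array([[0,1,0],[1,0,0],[0,0,-1.]]))
    print("t",round(o["time_s"],2),"g",g.round(4),"off",(1e3*r.inv().apply(np.array([x,y,z])-g)).round(1),"dr",(r.inv()*e).as_rotvec(degrees=True).round(2),"w",round(o["grip_width"],4),"f",np.round(o["contact_force"],1),"j",np.round(o["joint_pos"],2))
E
python3 -c "
from h import *
to(.443,.278,.24)"
```

```text
t 1.35 g [ 0.5006 -0.0989  0.2575] off [376.9 -57.7  17.4] dr [-0.03  0.02 -0.02] w 0.088 f [ 1.  -0.4 -0.3] j [ 0.44  0.58 -0.53  1.9   0.4   0.77 -0.31]
```

Emit:
step_arm(dr=[[0,0,0],[0,0,0],[0,0,0],[0,0,0],[0,0,0],[0,0,0],[0,0,0],[0,0,0],[0,0,0],[0,0,0]], offset=[[47,-7,5],[94,-14,10],[141,-22,15],[188,-29,20],[235,-36,25],[282,-43,30],[330,-50,34],[377,-58,37],[377,-58,37],[377,-58,37]], grip=[1,1,1,1,1,1,1,1,1,1])

```text
time_s: 2.6
eef_pos: [0.4419, 0.2759, 0.3673]
ee_rot: [0.0, 0.707, 0.707, -0.001]
contact_force: [0.8, 0.2, 0.5]
grip_width: 0.0882
grasp_force: 0.0
```

```bash
python3 - <<'E'
from h import *
to(.443,.278,.142)
s=snapshot("wrist"); np.savez("w1.npz",**s); cv2.imwrite("pics/w1.png",s["image"])
print(s["fx"],s["cx"],s["cy"],np.linalg.inv(s["camera_from_world"]).round(3))
E
```

```text
t 2.6 g [0.4418 0.2756 0.2203] off [ 2.5  1.2 78.3] dr [-0.03  0.1  -0.01] w 0.0882 f [0.8 0.2 0.5] j [-0.38  0.63 -0.44  1.91  0.41  0.69 -1.06]
325.19226210127806 278.25587110920554 210.8592145443415 [[ 1.    -0.001 -0.     0.442]
 [-0.001 -0.96  -0.281  0.347]
 [-0.     0.281 -0.96   0.346]
 [ 0.     0.     0.     1.   ]]
```

View pics/w1.png

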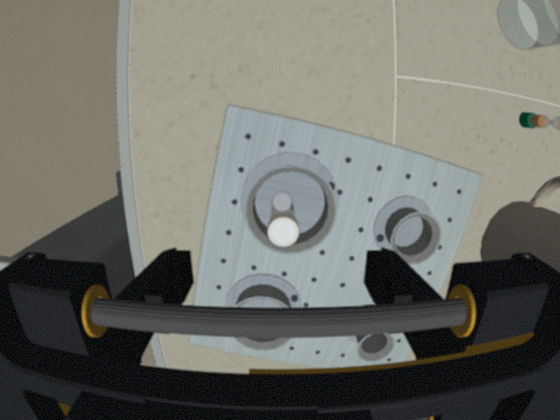

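The wrist view shows the slim vial's cap at (283,232) inside the flask cup, whose rim is centred at about (290,208). The short cup's rim is at (414,236).

```bash
cat >> h.py <<'E'
def wray(s,u,v,z):
    a=np.array([u-s["cx"],v-s["cy"]]); r=np.hypot(*a)/s["fx"]; d=np.array([*(a/np.hypot(*a)*np.sin(r)),np.cos(r)])
    T=np.linalg.inv(s["camera_from_world"]); d=T[:3,:3]@d; return T[:3,3]+d*(z-T[2,3])/d[2]
E
python3 - <<'E'
from h import *
s=dict(np.load("w1.npz")); im=s["image"]
m=(im.min(2)>175).astype(np.uint8); m[:210]=0; m[255:]=0; m[:,:262]=0; m[:,305:]=0
u,v,w,h=cv2.boundingRect(m); print(u,v,w,h, m.sum()); print("cap",wray(s,u+w/2,v+h/2,.156))
print("flask rim",wray(s,291,210,.107),"short rim",wray(s,414,236,.107))
E
```

```text
268 218 31 28 670
cap [0.44479825 0.27796332 0.156     ]
flask rim [0.45129825 0.27802909 0.107     ] short rim [0.55508085 0.25534139 0.107     ]
```

Emit:
step_arm(dr=[[0,0,0],[0,0,0],[0,0,0],[0,0,0],[0,0,0],[0,0,0],[0,0,0],[0,0,0]], offset=[[1,2,25],[1,2,50],[1,2,70],[1,2,78],[1,2,78],[1,2,78],[1,2,78],[1,2,78]], grip=[1,0,0,-0.2,-1,-1,-1,-1], squeeze=12)

```text
time_s: 3.65
eef_pos: [0.444, 0.2776, 0.2901]
ee_rot: [0.0, 0.707, 0.707, 0.0]
contact_force: [-0.1, -0.3, -0.7]
grip_width: 0.0207
grasp_force: 0.0
```

```bash
python3 -c "
from h import *
to(.532,.1455,.142)"
```

```text
t 3.65 g [0.4441 0.2776 0.1431] off [-132.1   87.9    1.1] dr [ 0.04 -0.02 -0.01] w 0.0207 f [-0.1 -0.3 -0.7] j [-0.44  0.75 -0.35  1.97  0.5   0.51 -1.14]
```

Close fully, then lift and carry to above the slim cup.

Emit:
step_arm(dr=[[0,0,0],[0,0,0],[0,0,0],[0,0,0],[0,0,0],[0,0,0],[0,0,0],[0,0,0],[0,0,0],[0,0,0]], offset=[[0,0,0],[0,0,0],[0,0,-20],[0,0,-45],[0,0,-60],[-40,26,-60],[-80,53,-60],[-120,80,-60],[-132,88,-60],[-132,88,-60]], grip=[-1,-1,-1,-1,-1,-1,-1,-1,-1,-1], squeeze=12)

```text
time_s: 4.9
eef_pos: [0.532, 0.145, 0.3494]
ee_rot: [-0.0, 0.708, 0.706, -0.0]
contact_force: [-0.7, 0.6, -0.4]
grip_width: 0.0175
grasp_force: 11.8
```

```bash
python3 - <<'E'
from h import *
to(.532,.1455,.143)
ims=[]
for n in ["wrist","side"]:
    s=snapshot(n); np.savez(n+"2.npz",**s); ims.append(s["image"])
ims[1]=cv2.resize(ims[1][190:310,220:380],(560,420),interpolation=cv2.INTER_CUBIC)
cv2.imwrite("pics/w2.png",cv2.resize(np.hstack(ims),(800,300)))
p=cloud(s); m=(p[...,2]>.13)&(p[...,2]<.2)&(abs(p[...,0]-.532)<.03)&(abs(p[...,1]-.1455)<.03); print(p[m].min(0),p[m].max(0))
E
```

```text
t 4.9 g [0.5319 0.145  0.2024] off [ 0.5  0.1 59.4] dr [-0.03 -0.   -0.1 ] w 0.0175 f [-0.7  0.6 -0.4] j [-0.08  0.7  -0.45  1.84  0.45  0.71 -0.79]
[0.50700331 0.14833595 0.13639709] [0.55328103 0.16123651 0.19997554]
```

View pics/w2.png

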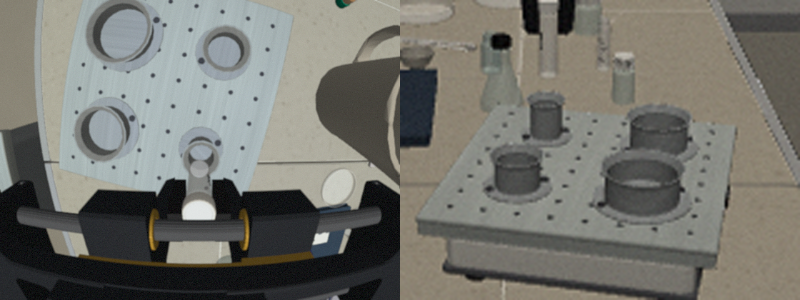

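The vial hangs upright under the gripper in the side crop (about (548,50)), directly above the slim cup at (546,115). I'm lowering it.

Emit:
step_arm(dr=[[0,0,0],[0,0,0],[0,0,0],[0,0,0],[0,0,0],[0,0,0],[0,0,0],[0,0,0],[0,0,0],[0,0,0]], offset=[[0,0,15],[0,0,30],[0,0,42],[0,0,52],[0,0,57],[0,0,59],[0,0,59.5],[0,0,59.5],[0,0,59.5],[0,0,59.5]], grip=[-1,-1,-1,-1,-1,-1,-1,-1,-0.4,-0.3])

```text
time_s: 6.25
eef_pos: [0.532, 0.1455, 0.2904]
ee_rot: [0.0, 0.707, 0.707, 0.0]
contact_force: [-0.7, -0.0, -1.0]
grip_width: 0.0309
grasp_force: 0.0
```

Emit:
step_arm(dr=[[0,0,0],[0,0,0],[0,0,0],[0,0,0],[0,0,0],[0,0,0],[0,0,0],[0,0,0],[0,0,0],[0,0,0]], offset=[[0,0,0],[0,0,-20],[0,0,-45],[0,0,-70],[-30,-10,-80],[-76,-26,-80],[-123,-42,-80],[-169,-58,-80],[-215,-74,-80],[-250,-86,-80]], grip=[-0.2,0,0,0,1,1,1,1,1,1])

```text
time_s: 7.5
eef_pos: [0.445, -0.1065, 0.3703]
ee_rot: [0.0, 0.708, 0.707, -0.0]
contact_force: [0.0, -0.5, 0.3]
grip_width: 0.0882
grasp_force: 0.0
```

```bash
python3 - <<'E'
from h import *
to(.4375,-.124,.12)
for n in ["scene","side"]:
    s=snapshot(n)
    p=cloud(s); m=(p[...,2]>.12)&(p[...,2]<.17)&(abs(p[...,0]-.532)<.04)&(abs(p[...,1]-.1455)<.04); print(n,p[m].min(0),p[m].max(0))
E
```

```text
t 7.5 g [ 0.4449 -0.1066  0.2233] off [-17.3  -7.4 103.3] dr [-0.02  0.05 -0.09] w 0.0882 f [ 0.  -0.5  0.3] j [ 0.46  0.57 -0.51  2.08  0.48  0.61 -0.38]
scene [0.52046722 0.13437283 0.12009094] [0.5405422  0.15367709 0.1557712 ]
side [0.52296481 0.13850911 0.12064395] [0.53967758 0.15926593 0.15533793]
```

The slim vial is seated, with its top at 0.156 m and its centre on the cup axis. Next is the short vial.

Emit:
step_arm(dr=[[0,0,0],[0,0,0],[0,0,0],[0,0,0],[0,0,0],[0,0,0],[0,0,0],[0,0,0],[0,0,0],[0,0,0]], offset=[[-17,-7,30],[-17,-7,70],[-17,-7,100],[-17,-7,130],[-17,-7,155],[-17,-7,169],[-17,-7,169],[-17,-7,169],[-17,-7,169],[-17,-7,169]], grip=[1,1,1,1,0.2,0,-1,-1,-1,-1], squeeze=15)

```text
time_s: 8.85
eef_pos: [0.4391, -0.1216, 0.2017]
ee_rot: [0.0, 0.707, 0.707, 0.0]
contact_force: [0.7, 0.4, 0.1]
grip_width: 0.0302
grasp_force: 0.0
```

Emit:
step_arm(dr=[[0,0,0],[0,0,0],[0,0,0],[0,0,0],[0,0,0],[0,0,0],[0,0,0],[0,0,0]], offset=[[0,0,0],[0,0,0],[0,0,-20],[0,0,-50],[0,0,-90],[0,0,-130],[0,0,-160],[0,0,-160]], grip=[-1,-1,-1,-1,-1,-1,-1,-1])

```text
time_s: 9.85
eef_pos: [0.4393, -0.1217, 0.3627]
ee_rot: [0.002, 0.707, 0.707, 0.001]
contact_force: [-0.0, -0.4, 0.2]
grip_width: 0.0268
grasp_force: 15.0
```

```bash
python3 -c "
from h import *
to(.558,.2525,.133)
s=snapshot('side');p=cloud(s); m=(p[...,2]>.07)&(p[...,2]<.3)&(abs(p[...,0]-.4375)<.016)&(abs(p[...,1]+.124)<.03); print(p[m].min(0),p[m].max(0))
"
```

```text
t 9.85 g [ 0.4398 -0.1218  0.2157] off [374.5 117.5  82.9] dr [ 0.23  0.04 -0.05] w 0.0268 f [-0.  -0.4  0.2] j [ 0.52  0.59 -0.54  2.1   0.54  0.59 -0.41]
[ 0.42218454 -0.14692045  0.15910738] [ 0.45256275 -0.09408577  0.29995786]
```

Emit:
step_arm(dr=[[0,0,0],[0,0,0],[0,0,0],[0,0,0],[0,0,0],[0,0,0],[0,0,0],[0,0,0],[0,0,0],[0,0,0]], offset=[[40,12,-30],[80,25,-50],[125,39,-50],[170,53,-50],[215,67,-50],[260,81,-50],[305,95,-50],[350,110,-45],[376,117,-10],[376,117,10]], grip=[-1,-1,-1,-1,-1,-1,-1,-1,-1,-1])

```text
time_s: 11.15
eef_pos: [0.5548, 0.2572, 0.3474]
ee_rot: [-0.001, 0.706, 0.709, -0.002]
contact_force: [0.8, 0.1, -0.2]
grip_width: 0.0262
grasp_force: 15.0
```

```bash
python3 -c "
from h import *
to(.558,.2535,.133)
s=snapshot('wrist');cv2.imwrite('pics/w3.png',s['image'][120:400,100:460])
s=snapshot('side');p=cloud(s); m=(p[...,2]>.115)&(p[...,2]<.19)&(abs(p[...,0]-.558)<.03)&(abs(p[...,1]-.2535)<.03); print(p[m].min(0),p[m].max(0))
"
```

```text
t 11.15 g [0.5543 0.2571 0.2004] off [-3.5  4.  67.4] dr [-0.22  0.05  0.24] w 0.0262 f [ 0.8  0.1 -0.2] j [-0.23  0.78 -0.51  1.65  0.48  0.84 -0.94]
[0.53006154 0.25224674 0.14201849] [0.57779595 0.26960341 0.18989081]
```

View pics/w3.png

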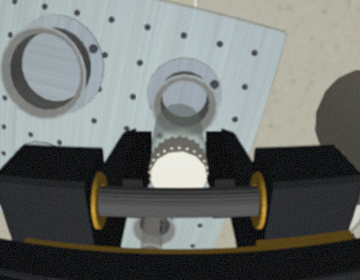

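The short vial's cap, at crop (180,165), lines up with the short cup at (184,100) ahead of it. The arm is still settling, so I'll let it settle before descending.

Emit:
step_arm(dr=[[0,0,0],[0,0,0]], offset=[[0,0,0],[0,0,0]], grip=[-1,-1])

```text
time_s: 11.5
eef_pos: [0.5562, 0.2543, 0.3519]
ee_rot: [0.0, 0.707, 0.707, 0.001]
contact_force: [0.9, -0.4, -0.6]
grip_width: 0.0264
grasp_force: 15.0
```

```bash
python3 -c "
from h import *
to(.558,.2535,.133)
s=snapshot('side');p=cloud(s); m=(p[...,2]>.13)&(p[...,2]<.17)&(abs(p[...,0]-.558)<.02)&(abs(p[...,1]-.2535)<.03); print(p[m].min(0),p[m].max(0))
"
```

```text
t 11.5 g [0.5564 0.2544 0.2049] off [-0.9  1.5 71.9] dr [ 0.07 -0.02 -0.04] w 0.0264 f [ 0.9 -0.4 -0.6] j [-0.22  0.77 -0.51  1.65  0.48  0.84 -0.93]
[0.54269361 0.25704493 0.14819035] [0.56826621 0.26942655 0.16996791]
```

Emit:
step_arm(dr=[[0,0,0],[0,0,0],[0,0,0],[0,0,0],[0,0,0],[0,0,0],[0,0,0],[0,0,0],[0,0,0],[0,0,0]], offset=[[-2,2,10],[-2,2,25],[-2,2,40],[-2,2,54],[-2,2,64],[-2,2,69],[-2,2,71],[-2,2,71.5],[-2,2,71.5],[-2,2,71.5]], grip=[-1,-1,-1,-1,-1,-1,-1,-1,-1,-0.2])

```text
time_s: 12.8
eef_pos: [0.5581, 0.2527, 0.2802]
ee_rot: [0.0, 0.707, 0.707, 0.001]
contact_force: [-0.3, -0.3, -0.3]
grip_width: 0.0338
grasp_force: 0.0
```

Emit:
step_arm(dr=[[0,0,0],[0,0,0],[0,0,0],[0,0,0],[0,0,0],[0,0,0],[0,0,0],[0,0,0],[0,0,0],[0,0,0]], offset=[[0,0,0],[0,0,0],[0,0,-20],[0,0,-45],[0,0,-75],[-20,-5,-90],[-60,-10,-90],[-120,-20,-90],[-180,-30,-90],[-240,-40,-90]], grip=[-0.1,0,0,0,0,0,1,1,1,1])

```text
time_s: 14.05
eef_pos: [0.5165, 0.0091, 0.3693]
ee_rot: [0.0, 0.708, 0.707, -0.001]
contact_force: [0.6, -0.8, -0.1]
grip_width: 0.0819
grasp_force: 0.0
```

```bash
python3 - <<'E'
from h import *
to(.4725,-.3915,.16)
for n in ["scene","side"]:
    s=snapshot(n)
    p=cloud(s); m=(p[...,2]>.113)&(p[...,2]<.17)&(abs(p[...,0]-.558)<.04)&(abs(p[...,1]-.2525)<.04); print(n,p[m].min(0),p[m].max(0))
E
```

```text
t 14.05 g [0.5163 0.0089 0.2223] off [-400.4  -43.3   62.9] dr [-0.07  0.09 -0.07] w 0.0819 f [ 0.6 -0.8 -0.1] j [ 0.23  0.65 -0.56  1.92  0.5   0.72 -0.62]
scene [0.54192383 0.23585503 0.11306163] [0.56537219 0.25958637 0.1396463 ]
side [0.54305457 0.23812671 0.1130412 ] [0.56905631 0.26721863 0.13988448]
```

The short vial is seated (top at 0.140 m). Next is the jar.

Emit:
step_arm(dr=[[0,0,0],[0,0,0],[0,0,0],[0,0,0],[0,0,0],[0,0,0],[0,0,0],[0,0,0],[0,0,0],[0,0,0]], offset=[[-45,-5,0],[-90,-10,0],[-140,-15,0],[-190,-20,0],[-240,-26,0],[-290,-31,0],[-340,-37,10],[-380,-41,30],[-400,-43,60],[-400,-43,63]], grip=[1,1,1,1,1,1,1,1,1,1])

```text
time_s: 15.4
eef_pos: [0.4723, -0.3891, 0.3042]
ee_rot: [-0.002, 0.708, 0.706, -0.001]
contact_force: [0.4, 0.5, -0.3]
grip_width: 0.0882
grasp_force: 0.0
```

Emit:
step_arm(dr=[[0,0,0],[0,0,0]], offset=[[0,0,0],[0,0,0]], grip=[1,1])

```text
time_s: 15.65
eef_pos: [0.4758, -0.386, 0.3081]
ee_rot: [0.001, 0.706, 0.708, 0.001]
contact_force: [0.3, -0.1, 0.1]
grip_width: 0.0878
grasp_force: 0.0
```

```bash
python3 -c "
from h import *
to(.4725,-.3915,.054)
s=snapshot('scene');p=cloud(s); m=(p[...,2]>.03)&(p[...,2]<.07)&(abs(p[...,0]-.4725)<.035)&(abs(p[...,1]+.3915)<.035); print(p[m].min(0),p[m].max(0))
"
```

```text
t 15.65 g [ 0.4761 -0.3861  0.1611] off [ -5.4  -3.8 107.1] dr [0.11 0.01 0.13] w 0.0878 f [ 0.3 -0.1  0.1] j [ 0.92  0.85 -0.56  1.68  0.6   0.79  0.08]
[ 0.45043878 -0.41214017  0.03002298] [ 0.49246457 -0.37052164  0.06291298]
```

Emit:
step_arm(dr=[[0,0,0],[0,0,0],[0,0,0],[0,0,0],[0,0,0],[0,0,0],[0,0,0],[0,0,0],[0,0,0],[0,0,0]], offset=[[-3,-3,30],[-3,-3,60],[-3,-3,85],[-3,-3,100],[-3,-3,106],[-3,-3,106],[-3,-3,106],[-3,-3,106],[-3,-3,106],[-3,-3,106]], grip=[1,1,1,1,0.5,-1,-1,-1,-1,-1], squeeze=20)

```text
time_s: 16.95
eef_pos: [0.4722, -0.3906, 0.2013]
ee_rot: [0.001, 0.707, 0.707, 0.0]
contact_force: [0.3, 0.2, 3.5]
grip_width: 0.0409
grasp_force: 20.0
```

Emit:
step_arm(dr=[[0,0,0],[0,0,0],[0,0,0],[0,0,0],[0,0,0],[0,0,0],[0,0,0],[0,0,0]], offset=[[0,0,0],[0,0,-20],[0,0,-50],[0,0,-90],[0,0,-130],[0,0,-170],[0,0,-180],[0,0,-180]], grip=[-1,-1,-1,-1,-1,-1,-1,-1])

```text
time_s: 17.95
eef_pos: [0.4716, -0.3904, 0.3811]
ee_rot: [0.0, 0.707, 0.707, -0.0]
contact_force: [-0.5, 0.3, 0.0]
grip_width: 0.0404
grasp_force: 20.0
```

```bash
python3 -c "
from h import *
to(.425,.171,.133)
s=snapshot('scene');p=cloud(s); m=(p[...,2]>.1)&(p[...,2]<.2)&(abs(p[...,0]-.4725)<.035)&(abs(p[...,1]+.3915)<.035); print(p[m].min(0),p[m].max(0))
"
```

```text
t 17.95 g [ 0.4716 -0.3905  0.2341] off [561.5 -46.7 100.7] dr [ 0.    0.03 -0.  ] w 0.0404 f [-0.5  0.3  0. ] j [ 0.96  0.76 -0.62  1.62  0.52  0.94  0.15]
[ 0.44894668 -0.4116667   0.17920327] [ 0.46825881 -0.370863    0.19999654]
```

Emit:
step_arm(dr=[[0,0,0],[0,0,0],[0,0,0],[0,0,0],[0,0,0],[0,0,0],[0,0,0],[0,0,0],[0,0,0],[0,0,0]], offset=[[30,0,-10],[80,-4,-10],[130,-9,-10],[180,-14,-10],[230,-19,-10],[280,-24,-10],[330,-29,-10],[380,-34,-10],[430,-38,-10],[480,-42,-10]], grip=[-1,-1,-1,-1,-1,-1,-1,-1,-1,-1])

```text
time_s: 19.25
eef_pos: [0.4292, 0.0907, 0.3894]
ee_rot: [-0.001, 0.707, 0.707, -0.001]
contact_force: [1.2, 0.0, -0.4]
grip_width: 0.0406
grasp_force: 20.0
```

Emit:
step_arm(dr=[[0,0,0],[0,0,0],[0,0,0],[0,0,0],[0,0,0],[0,0,0],[0,0,0]], offset=[[35,-2,0],[62,-4,0],[78,-5,15],[81,-5,35],[81,-5,45],[81,-5,45],[81,-5,45]], grip=[-1,-1,-1,-1,-1,-1,-1])

```text
time_s: 20.12
eef_pos: [0.4251, 0.1703, 0.3458]
ee_rot: [0.0, 0.707, 0.707, -0.0]
contact_force: [-0.9, 0.8, 0.3]
grip_width: 0.0405
grasp_force: 20.0
```

```bash
python3 -c "
from h import *
to(.425,.171,.133)
for n in ['scene','side']:
  s=snapshot(n);p=cloud(s); m=(p[...,2]>.13)&(p[...,2]<.185)&(abs(p[...,0]-.425)<.026)&(abs(p[...,1]-.171)<.032); print(p[m].min(0),p[m].max(0))
"
```

```text
t 20.12 g [0.4251 0.1702 0.1988] off [ 0.8 -0.1 65.8] dr [ 0.    0.01 -0.04] w 0.0405 f [-0.9  0.8  0.3] j [-0.16  0.61 -0.5   2.11  0.56  0.55 -1.07]
[0.40021269 0.14661425 0.14332609] [0.45026571 0.18595345 0.18489263]
[0.4001972  0.16890743 0.14173486] [0.45047083 0.19455229 0.18469201]
```

Emit:
step_arm(dr=[[0,0,0],[0,0,0],[0,0,0],[0,0,0],[0,0,0],[0,0,0],[0,0,0],[0,0,0],[0,0,0],[0,0,0]], offset=[[0,0,12],[0,0,25],[0,0,38],[0,0,50],[0,0,59],[0,0,63.5],[0,0,65],[0,0,65.5],[0,0,65.5],[0,0,65.5]], grip=[-1,-1,-1,-1,-1,-1,-1,-1,-1,0.2])

```text
time_s: 21.48
eef_pos: [0.425, 0.1705, 0.2804]
ee_rot: [0.0, 0.707, 0.707, 0.0]
contact_force: [-0.5, -0.3, 0.2]
grip_width: 0.0486
grasp_force: 0.0
```

Emit:
step_arm(dr=[[0,0,0],[0,0,0],[0,0,0],[0,0,0],[0,0,0],[0,0,0],[0,0,0],[0,0,0],[0,0,0],[0,0,0]], offset=[[0,0,0],[0,0,0],[0,0,-20],[0,0,-45],[0,0,-80],[-10,10,-100],[-55,35,-105],[-110,64,-105],[-165,93,-105],[-220,122,-105]], grip=[0.3,0.4,0.4,0.4,0.4,0.4,0.4,0.4,0,0])

```text
time_s: 22.72
eef_pos: [0.5475, -0.0514, 0.3853]
ee_rot: [0.0, 0.707, 0.707, 0.0]
contact_force: [1.1, 0.2, 0.2]
grip_width: 0.0448
grasp_force: 0.0
```

```bash
python3 - <<'E'
from h import *
to(.586,-.106,.16)
for n in ["scene","side"]:
    s=snapshot(n)
    p=cloud(s); m=(p[...,2]>.113)&(p[...,2]<.17)&(abs(p[...,0]-.425)<.04)&(abs(p[...,1]-.171)<.04); print(n,p[m].min(0),p[m].max(0))
E
```

```text
t 22.73 g [ 0.5475 -0.0514  0.2383] off [-54.6  38.5  78.3] dr [ 0.01 -0.    0.  ] w 0.0448 f [1.1 0.2 0.2] j [ 0.37  0.67 -0.61  1.8   0.5   0.83 -0.48]
scene [0.401451   0.14645419 0.11322755] [0.44393815 0.18881302 0.14178226]
side [0.40384143 0.15189843 0.11301293] [0.44416476 0.19434454 0.14036161]
```

The jar is seated. Next is the flask, gripped at the stopper.

Emit:
step_arm(dr=[[0,0,0],[0,0,0],[0,0,0],[0,0,0],[0,0,0],[0,0,0],[0,0,0],[0,0,0]], offset=[[-40,28,20],[-54,38,50],[-54,38,80],[-54,38,80],[-54,38,110],[-54,38,135],[-54,38,142],[-54,38,142]], grip=[0.2,0.2,0.2,0.2,0.2,0.2,0.2,0.2])

```text
time_s: 23.82
eef_pos: [0.5852, -0.103, 0.2441]
ee_rot: [0.0, 0.707, 0.707, 0.0]
contact_force: [-1.4, 0.3, 0.9]
grip_width: 0.0531
grasp_force: 0.0
```

```bash
python3 - <<'E'
from h import *
to(.586,-.106,.096)
s=snapshot("scene"); cv2.imwrite("pics/f1.png",cv2.resize(s["image"][150:260,250:390],None,fx=5,fy=5,interpolation=cv2.INTER_CUBIC))
E
```

```text
t 23.82 g [ 0.5854 -0.103   0.0971] off [-3.   0.6  1.1] dr [ 0.06 -0.    0.03] w 0.0531 f [-1.4  0.3  0.9] j [ 0.36  0.91 -0.48  1.77  0.66  0.63 -0.51]
```

View pics/f1.png

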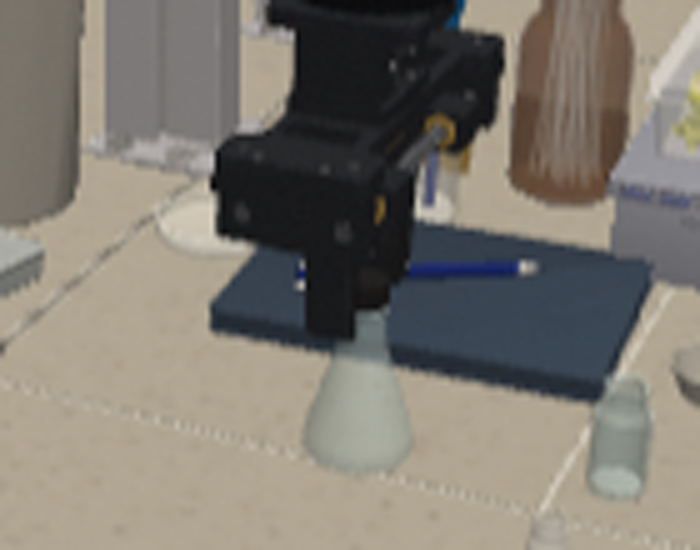

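The fingers straddle the stopper at crop (365,290), with the flask standing below them. I'm closing and lifting.

Emit:
step_arm(dr=[[0,0,0],[0,0,0],[0,0,0],[0,0,0],[0,0,0],[0,0,0],[0,0,0],[0,0,0],[0,0,0],[0,0,0]], offset=[[-3,1,1],[-3,1,1],[-3,1,1],[-3,1,1],[-3,1,1],[-3,1,1],[-3,1,-20],[-3,1,-60],[-3,1,-100],[-3,1,-100]], grip=[0,-1,-1,-1,-1,-1,-1,-1,-1,-1], squeeze=25)

```text
time_s: 25.12
eef_pos: [0.5868, -0.1062, 0.3459]
ee_rot: [0.002, 0.707, 0.707, 0.002]
contact_force: [0.3, -0.2, -1.3]
grip_width: 0.023
grasp_force: 25.0
```

```bash
python3 - <<'E'
from h import *
to(.451,.278,.175)
for n in ["scene","side"]:
  s=snapshot(n);p=cloud(s); m=(p[...,2]>.08)&(p[...,2]<.14)&(abs(p[...,0]-.586)<.04)&(abs(p[...,1]+.106)<.04); print(p[m].min(0),p[m].max(0))
E
```

```text
t 25.12 g [ 0.5876 -0.1062  0.1989] off [ 384.2 -136.9   23.1] dr [ 0.32  0.01 -0.01] w 0.023 f [ 0.3 -0.2 -1.3] j [ 0.43  0.78 -0.58  1.7   0.55  0.82 -0.4 ]
[ 0.56093706 -0.13123705  0.10213725] [ 0.60174388 -0.08179521  0.13993236]
[ 0.56260297 -0.10508436  0.09909655] [ 0.61010686 -0.0736756   0.13927998]
```

Emit:
step_arm(dr=[[0,0,0],[0,0,0],[0,0,0],[0,0,0],[0,0,0],[0,0,0],[0,0,0],[0,0,0],[0,0,0],[0,0,0]], offset=[[0,0,-40],[20,-7,-80],[65,-23,-90],[110,-39,-90],[155,-55,-90],[200,-71,-90],[245,-87,-90],[290,-103,-90],[330,-118,-90],[360,-129,-90]], grip=[-1,-1,-1,-1,-1,-1,-1,-1,-1,-1])

```text
time_s: 26.48
eef_pos: [0.4557, 0.255, 0.4315]
ee_rot: [-0.001, 0.706, 0.708, -0.002]
contact_force: [0.3, -0.2, -1.5]
grip_width: 0.0234
grasp_force: 25.0
```

Emit:
step_arm(dr=[[0,0,0],[0,0,0],[0,0,0],[0,0,0],[0,0,0],[0,0,0]], offset=[[15,-4,0],[23,-7,15],[23,-7,35],[23,-7,55],[23,-7,55],[23,-7,55]], grip=[-1,-1,-1,-1,-1,-1])

```text
time_s: 27.22
eef_pos: [0.4503, 0.276, 0.3781]
ee_rot: [0.0, 0.708, 0.707, -0.0]
contact_force: [0.7, -0.0, -0.2]
grip_width: 0.0232
grasp_force: 25.0
```

```bash
python3 - <<'E'
from h import *
to(.451,.278,.175)
for n in ["scene","side"]:
  s=snapshot(n);p=cloud(s); m=(p[...,2]>.125)&(p[...,2]<.16)&(abs(p[...,0]-.451)<.04)&(abs(p[...,1]-.278)<.04); print(p[m].min(0),p[m].max(0))
cv2.imwrite("pics/f2.png",cv2.resize(s["image"][170:310,210:380],None,fx=4,fy=4,interpolation=cv2.INTER_CUBIC))
E
```

```text
t 27.23 g [0.4503 0.2759 0.2311] off [ 2.1  0.7 56.1] dr [-0.01  0.03 -0.07] w 0.0232 f [ 0.7 -0.  -0.2] j [-0.28  0.65 -0.58  1.87  0.5   0.77 -1.14]
[0.42384324 0.25022477 0.13476394] [0.47198545 0.29530657 0.15981888]
[0.42605124 0.27826614 0.13428481] [0.47638513 0.30706599 0.1599495 ]
```

View pics/f2.png

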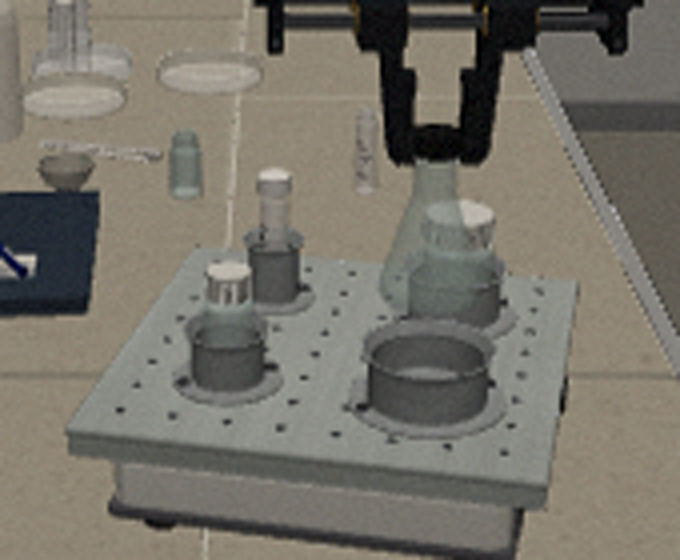

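The flask hangs upright over the wide cup (crop (425,230)), centred at (0.451, 0.278). The other three items are seated. I'm lowering the flask 55 mm.

Emit:
step_arm(dr=[[0,0,0],[0,0,0],[0,0,0],[0,0,0],[0,0,0],[0,0,0],[0,0,0],[0,0,0],[0,0,0],[0,0,0]], offset=[[0,0,12],[0,0,24],[0,0,36],[0,0,46],[0,0,52],[0,0,54],[0,0,55.5],[0,0,55.5],[0,0,55.5],[0,0,55.5]], grip=[-1,-1,-1,-1,-1,-1,-1,-1,-1,-0.3])

```text
time_s: 28.58
eef_pos: [0.45, 0.2766, 0.3229]
ee_rot: [0.0, 0.707, 0.707, 0.0]
contact_force: [-0.5, -0.0, 1.2]
grip_width: 0.03
grasp_force: 0.0
```

Emit:
step_arm(dr=[[0,0,0],[0,0,0],[0,0,0],[0,0,0],[0,0,0],[0,0,0],[0,0,0],[0,0,0]], offset=[[0,0,0],[0,0,0],[0,0,-15],[0,0,-40],[0,0,-80],[0,0,-120],[0,0,-150],[0,0,-150]], grip=[-0.1,0.1,0.1,0.1,0.1,0.1,0.1,0.1])

```text
time_s: 29.58
eef_pos: [0.45, 0.2772, 0.4757]
ee_rot: [0.0, 0.707, 0.707, 0.003]
contact_force: [-0.5, 0.2, -0.0]
grip_width: 0.0485
grasp_force: 0.0
```

```bash
python3 - <<'E'
from h import *
to(.451,.278,.3)
im=[]
for n in ["scene","side"]:
  s=snapshot(n);p=cloud(s)
  for k,x,y,lo in [("flask",.451,.278,.12),("jar",.425,.171,.113),("short",.558,.2525,.113),("slim",.532,.1455,.12),("shortO",.605,-.227,.02),("slimO",.455,-.2335,.02)]:
    m=(p[...,2]>lo)&(p[...,2]<.19)&(abs(p[...,0]-x)<.03)&(abs(p[...,1]-y)<.03); print(n,k,p[m].min(0).round(3),p[m].max(0).round(3))
cv2.imwrite("pics/e.png",cv2.resize(s["image"][170:310,210:380],None,fx=4,fy=4,interpolation=cv2.INTER_CUBIC))
E
```

```text
t 29.57 g [0.4507 0.2777 0.3287] off [ 0.2  0.2 28.7] dr [ 0.27 -0.2  -0.01] w 0.0485 f [-0.5  0.2 -0. ] j [-0.23  0.53 -0.66  1.75  0.38  0.99 -1.03]
scene flask [0.434 0.261 0.12 ] [0.463 0.288 0.171]
scene jar [0.402 0.148 0.113] [0.443 0.191 0.142]
scene short [0.541 0.237 0.113] [0.568 0.26  0.141]
scene slim [0.521 0.134 0.12 ] [0.541 0.154 0.156]
scene shortO [ 0.591 -0.24   0.02 ] [ 0.62  -0.213  0.055]
scene slimO [ 0.446 -0.242  0.021] [ 0.465 -0.225  0.074]
side flask [0.436 0.269 0.12 ] [0.465 0.297 0.17 ]
side jar [0.404 0.151 0.113] [0.444 0.194 0.141]
side short [0.543 0.239 0.113] [0.569 0.268 0.139]
side slim [0.523 0.135 0.12 ] [0.54  0.159 0.155]
side shortO [ 0.593 -0.241  0.02 ] [ 0.619 -0.207  0.055]
side slimO [ 0.451 -0.24   0.021] [ 0.465 -0.219  0.072]
```

View pics/e.png

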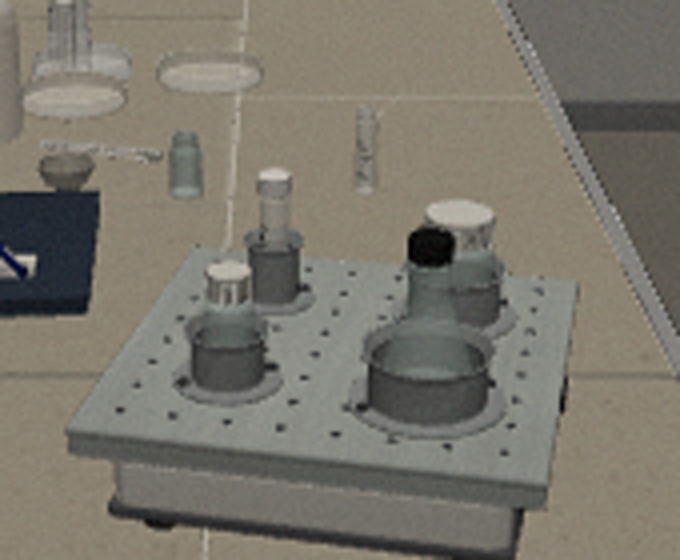

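All four stand upright in their own cups: flask (430,300), jar (460,250), short vial (228,310), slim vial (274,230). Their tops are at the seated heights, and the open vials at (186,165) and (366,150) haven't moved.

```bash
python3 -c "
from station import *
print(finish_job())"
```

```text
the job is handed in; nothing more can be done
None
```

The flask, jar, short vial and slim vial now stand upright and released in their own holders, and both open vials are where they began; I handed the job in at about 30 s, and no verdict came back.

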